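# Park the ringed tool holders in their cups

### The arm

A 7-joint arm with a two-finger parallel gripper is mounted at the origin on the work surface. World frame = base frame: x ahead of the robot, y to its left, z up, the work surface at z = 0. Lengths are in mm, angles in rad, forces in N, time in s.
With the tool pointing down it reaches from about 425 to 975 mm from the base axis. Payload 16.7 kg.
Tool frame: the origin (TCP) lies at the very end of the fingers, on their centre line; the grasp point (between the pads) lies env.hold_point_z behind it (env.hold_point_z is the distance from the TCP to the grasp point, in mm); z points along the fingers, y is the line along which they close (so a half turn about z gives the same grasp; the last joint's range is limited). The gripper opens to 85 mm and grips with 20 to 120 N. Pads are 22 mm wide; open, the fingers measure 114 mm over their backs; the gripper's body (76 mm by 85 mm) begins 54 mm behind the grasp point. The pads swing forward as they close: fully open they stand 13 mm farther back than shut.
Start: joints at [-1.333, 0.426, 0.074, 1.606, -0.034, 1.111, -0.067], TCP at [255.255, 624.837, 231.302] pointing down, gripper open.
Joint ranges: [-2.85, 2.85], [-0.5, 2.14], [-1.23, 1.37], [0.21, 2.46], [-1.02, 4.16], [0.16, 2.05], [-2.73, 2.73]. Speed limits (rad/s): [1.89, 1.89, 2.39, 2.39, 3.01, 3.01, 3.01].

### API

Orientations are given as a unit quaternion [w, x, y, z].
In Python, from bench import env gives the robot as it stands.
- The arm moves only by the tool jog_arm, never from a script. Its arguments are lists of equal length, an entry for each row: "travel": the shift along the tool's x, y, z in units of 1000 mm (1.0 is 1000 mm), a list of three; "twist": the turn, a rotation vector about the tool's x, y, z in units of pi rad (1.0 is pi rad), a list of three. In form: {"travel": [[x, y, z], ...], "twist": [[wx, wy, wz], ...]}. A call has 1 to 10 rows; each row is the pose to reach, as a shift and turn from the pose commanded when the call began, along the tool's axes at that moment, turning the shorter way round; what a row does not reach only later rows make up. A row lasts 1/10 s, in which the tool goes at most 50 mm and 8.59 degrees, less where a joint would pass 70% of its speed; a pose out of reach is approached as far as the arm can. A call with a number of a shift or a turn outside -1 to 1 is refused whole. A call with a gripper value outside its range is refused whole. "fingers" is the opening, from 0 (shut) to 1 (fully open), set as the call begins (left out, the last holds). The fingers move at their own pace and stop on an object; "grip_force" is the grip in N (left out, the last holds). Time passes only in rows, so rows that repeat a pose let the fingers close. It gives the time, the measured TCP pose, the force, the opening and the grip force at its end, in the units of the state.
- env.get_state(): the state, without advancing time (a new reading comes with each control period).
- env.grab_frame(name): name is "scene" or "top" or "wrist"; returns a dict with "frame" (480x640x3 uint8, red, green, blue), "camera_matrix" (3x3 intrinsics, pixels), "k1" (the pictures are not rectified: a ray, as slopes to the right and down, at radius r is drawn at 1 + k1 r^2 times it, then the intrinsics apply), "R" (3x3) and "t" (3): a world point X has camera coordinates R X + t; the wrist camera has in their place "hand_eye" (4x4, takes a point from camera to tool coordinates, whose origin is the TCP and whose axes are the flange's). Camera axes: x right, y down, z forward; pixel columns grow to the right and rows downward; lengths in mm; the calibration is good to about 2 mm. A picture is of the moment at which its call begins: read the wrist's pose just before it. There is no depth.
- env.hand_in(): hands the job in; it is judged then, once.
Trained networks look in the newest picture that a camera, given by its name, has taken for a name from the list of things; names that differ only in an ending like _2 or _b are one class to them, and where a whole thing is asked for, a point or a joint stands for the part that bears it (a point fixed in the world has none). Each returns a list of dicts, best first, with "p" (0 to 1); they miss things now and then, are a little off and sometimes report something else, mostly with a low value. They report only what shows in the picture. A call takes as long as a camera call.
- env.spot_in(camera, target): "centre" ([x, y, z] in mm, in the coordinates of the camera as it stood for that picture, good to about 4 mm: the middle of the surface that is visible of it).
The state is a dict: "clock": time; "qpos": joint angles; "joint_velocities": joint speeds; "tau": joint torques, N m; "tcp_pos": TCP position; "tcp_rot": TCP orientation; "ft_force": force on the tool from outside, world axes, zero at the start; "ft_torque": the same for the moment, N m; "opening": opening from 0.0 (shut) to 1.0 (fully open); "finger_force": force on a finger pad.
Only numpy, scipy, OpenCV 4.12 (cv2) and the standard library are available. Lean on these libraries where they do the work, as an engineer would, in place of code of your own. Each camera call takes 0.05 s, during which the arm holds its last target. There are 200 camera calls.

### The job

Clear the tool-setting bench: stand each of the four tool holders that carry a coloured ring upright in the parking cup of the same colour, down on the cup's floor. Set them down rather than drop them, do not knock any over, and leave the holder without a ring and the tin where they stand.

Things in the scene. Friction and masses are not known exactly. Their poses are not given: they have to be found in the camera images.
- holder_red: Collet tool holder with a red ring, standing upright and loose, about 0.45 kg, round about its vertical axis, 78 mm tall. Origin: centre of its underside, z up. From the bottom: steel shank 36 mm diameter up to 16 mm; black flange 46 mm diameter to 30 mm; red ring 48 mm diameter to 36 mm; dark neck 30 mm diameter; on top a bright steel clamping nut, 34 mm diameter, taking up the top 24 mm (from 54 to 78 mm): grip it there, from above.
- holder_yellow: Collet tool holder with a yellow ring, standing upright and loose, about 0.45 kg, round about its vertical axis, 84 mm tall. Origin: centre of its underside, z up. From the bottom: steel shank 36 mm diameter up to 16 mm; black flange 46 mm diameter to 30 mm; yellow ring 48 mm diameter to 36 mm; dark neck 30 mm diameter; on top a bright steel clamping nut, 34 mm diameter, taking up the top 24 mm (from 60 to 84 mm): grip it there, from above.
- holder_green: Collet tool holder with a green ring, standing upright and loose, about 0.45 kg, round about its vertical axis, 90 mm tall. Origin: centre of its underside, z up. From the bottom: steel shank 36 mm diameter up to 16 mm; black flange 46 mm diameter to 30 mm; green ring 48 mm diameter to 36 mm; dark neck 30 mm diameter; on top a bright steel clamping nut, 34 mm diameter, taking up the top 24 mm (from 66 to 90 mm): grip it there, from above.
- holder_blue: Collet tool holder with a blue ring, standing upright and loose, about 0.45 kg, round about its vertical axis, 96 mm tall. Origin: centre of its underside, z up. From the bottom: steel shank 36 mm diameter up to 16 mm; black flange 46 mm diameter to 30 mm; blue ring 48 mm diameter to 36 mm; dark neck 30 mm diameter; on top a bright steel clamping nut, 34 mm diameter, taking up the top 24 mm (from 72 to 96 mm): grip it there, from above.
- cup_red: Low round red plastic parking cup with a black rubber floor, fixed to the bench. Outer diameter 76 mm, inner 60 mm, rim 12 mm high, inner floor 3 mm above the bench. Origin: centre of its underside, on the bench; z up.
- cup_yellow: Low round yellow plastic parking cup with a black rubber floor, fixed to the bench. Outer diameter 76 mm, inner 60 mm, rim 12 mm high, inner floor 3 mm above the bench. Origin: centre of its underside, on the bench; z up.
- cup_green: Low round green plastic parking cup with a black rubber floor, fixed to the bench. Outer diameter 76 mm, inner 60 mm, rim 12 mm high, inner floor 3 mm above the bench. Origin: centre of its underside, on the bench; z up.
- cup_blue: Low round blue plastic parking cup with a black rubber floor, fixed to the bench. Outer diameter 76 mm, inner 60 mm, rim 12 mm high, inner floor 3 mm above the bench. Origin: centre of its underside, on the bench; z up.
- holder_plain: Collet tool holder of the same make WITHOUT a coloured ring (black flange, steel nut), upright, loose, 84 mm tall, 46 mm at the widest. To be left alone. Origin: centre of its underside.
- tin: Closed round black tin with a white lid, 68 mm diameter, 42 mm tall, loose. To be left alone. Origin: centre of its underside.

How it is judged:
By the outcome, as a careful person would: the job done as asked, in the order asked, and still so for the second after the job is handed in, with the robot touching nothing.
It also fails if it takes over 96 s, if anything falls off the work surface, if the arm or the gripper's body presses on something with over 40 N, if the wrist force passes 120 N, or if a joint passes its speed limit or range.

## Working session

There is one attempt and no reset: what is moved stays moved. The work goes in short steps, Python scripts to look and compute and a tool call to move; the robot and the scene stay as the last step left them, time stands still between calls to the robot, and variables do not carry over. Pictures are saved under pics/ and viewed, at most 14 in all, crops included, and the job is handed in when it is done.

Besides the shell and the picture viewer there is one more tool, called after "Emit:" by a JSON object that holds its "op" and its "data", one argument or row to a line. jog_arm: Moves the arm, as the interface text tells. Shifts and turns lie within -1 to 1; 1 stands for 1000 mm of shift or pi rad of turn. Its arguments: {"type":"object","properties":{"travel":{"type":"array","items":{"type":"array","items":{"type":"number","minimum":-1,"maximum":1}}},"twist":{"type":"array","items":{"type":"array","items":{"type":"number","minimum":-1,"maximum":1}}},"fingers":{"type":"number"},"grip_force":{"type":"number"}},"required":["travel","twist"]}

```bash
ls; mkdir -p pics; python3 - <<'E'
from bench import env
import cv2,numpy as np
print(env.hold_point_z); s=env.get_state(); print(s)
for c in("top","scene"):
    f=env.grab_frame(c); cv2.imwrite(f"pics/{c}0.png",f["frame"][:,:,::-1])
    R=np.array(f["R"]);t=np.array(f["t"]); print(c,-R.T@t,f["k1"])
    for n in ["holder_red","holder_yellow","holder_green","holder_blue","cup_red","cup_yellow","cup_green","cup_blue","holder_plain","tin"]:
        for d in env.spot_in(c,n)[:2]: print(n,round(d["p"],2),np.round(R.T@(np.array(d["centre"])-t)))
E
```

```text
pics
18.700000000000003
{'clock': 0.0, 'qpos': array([-1.33252558,  0.42672626,  0.07387144,  1.60662374, -0.03410186,
        1.11081231, -0.06708063]), 'joint_velocities': array([-6.80225989e-05,  9.66053266e-04,  1.36000209e-03, -2.92312581e-04,
        7.04227357e-04, -1.31180380e-03, -1.34686297e-03]), 'tau': array([ 5.46063748e-04, -9.49831867e+01,  3.76185626e+00, -4.63520551e+01,
        1.95007073e-02,  9.92560002e-03, -4.13995895e-05]), 'tcp_pos': array([255.11534006, 624.47869623, 230.60766836]), 'tcp_rot': array([-7.51074603e-05,  1.92688736e-01,  9.81259712e-01, -6.50485932e-04]), 'ft_force': array([-0.32919871,  0.68867568, -0.16498165]), 'ft_torque': array([-0.00010522, -0.02090322,  0.00519745]), 'finger_force': 0.0, 'opening': 0.9995067486429282}
top [ 303.73684815   -6.17426935 1124.00542504] -0.141124149365617
holder_red 0.57 [ 601. -192.   65.]
holder_yellow 0.68 [641.  17.  64.]
holder_green 0.71 [350. 295.  80.]
holder_green 0.71 [ 527. -353.   43.]
holder_blue 0.67 [448.  -2.  97.]
cup_red 0.92 [443. 152.   2.]
cup_red 0.73 [ 441. -146.    7.]
cup_yellow 0.71 [ 387. -278.    4.]
cup_green 0.58 [ 441. -146.    8.]
cup_blue 0.95 [520. 373.   3.]
holder_plain 0.76 [600. 175.  70.]
tin 0.59 [ 529. -350.   41.]
scene [1160.78056506  -54.61653127  931.02504903] -0.13183865094044814
holder_red 0.94 [ 624. -194.   43.]
holder_yellow 0.61 [663.  15.  51.]
holder_green 0.91 [368. 295.  49.]
holder_blue 0.85 [466.  -5.  53.]
cup_red 0.49 [ 623. -192.   45.]
cup_yellow 0.71 [ 390. -271.    4.]
cup_green 0.68 [ 438. -148.   -2.]
cup_green 0.19 [439. 151.   4.]
cup_blue 0.89 [519. 372.   3.]
cup_blue 0.35 [442. 152.   3.]
holder_plain 0.86 [622. 177.  52.]
holder_plain 0.66 [ 390. -272.    4.]
tin 0.82 [ 543. -350.   42.]
```

View pics/top0.png

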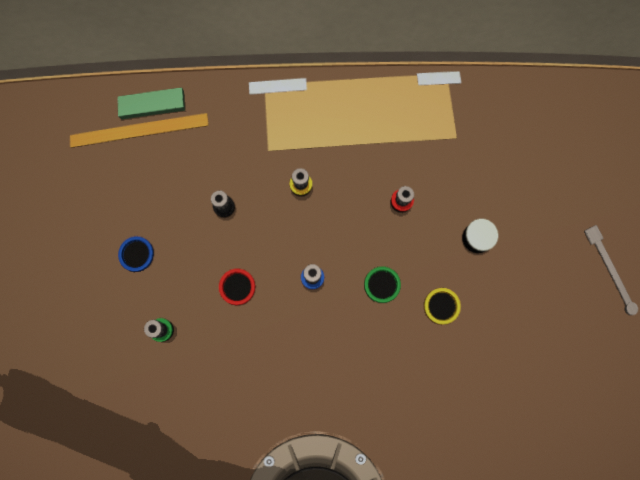

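View pics/scene0.png

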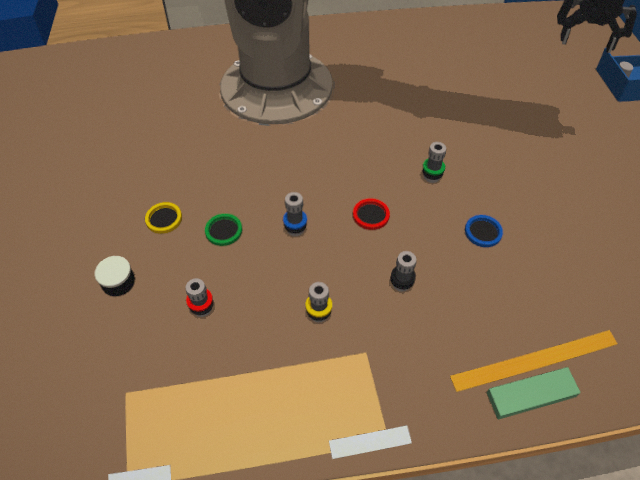

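The top view shows the holders' nuts at green (155,328), blue (313,272), yellow (300,178), red (405,195) and plain (221,200). The cups are at blue (136,254), red (237,286), green (382,284) and yellow (443,306), with the tin at (481,236). The scene view agrees with this. Next I'll fit nut silhouettes and cup rims in both cameras.

```bash
cat > h.py <<'E'
import numpy as np,cv2
from bench import env
from scipy.spatial.transform import Rotation as Ro
H=dict(red=78,yellow=84,green=90,blue=96)
def proj(f,X,R=None,t=None):
    R=np.array(f["R"]) if R is None else R; t=np.array(f["t"]) if t is None else t
    c=X@R.T+t; s=c[:,:2]/c[:,2:]; s=s*(1+f["k1"]*(s**2).sum(1,keepdims=True))
    K=np.array(f["camera_matrix"]); return s*[K[0,0],K[1,1]]+K[:2,2]
A=np.linspace(0,2*np.pi,40)
def circ(x,y,z,r): return np.c_[x+r*np.cos(A),y+r*np.sin(A),0*A+z]
def fit(f,mask,rings,x0,y0,R=None,t=None,S=4):
    M=cv2.resize(mask,None,fx=S,fy=S,interpolation=cv2.INTER_LINEAR)>127; best=(0,)
    for st,n in((4,6),(1,4)):
        cx,cy=(x0,y0) if st==4 else best[1:]
        for x in cx+st*np.arange(-n,n+1):
            for y in cy+st*np.arange(-n,n+1):
                P=np.vstack([circ(x,y,z,r) for z,r in rings])
                p=cv2.convexHull(((proj(f,P,R,t)+.5)*S-.5).astype(np.float32)).astype(np.int32)
                q=np.zeros(M.shape,np.uint8); cv2.fillConvexPoly(q,p,1); q=q>0
                a=p.reshape(-1,2); lo=np.clip(a.min(0)-40*S//4,0,None); hi=a.max(0)+40*S//4
                w=np.s_[lo[1]:hi[1],lo[0]:hi[0]]
                i=(q[w]&M[w]).sum()/max((q[w]|M[w]).sum(),1)
                if i>best[0]: best=(i,x,y)
        if best[0]==0: return best
    return best
def go(x,y,z,yaw=90):
    "tool-frame travel/twist from measured pose to TCP xyz; yaw = world angle of tool y, deg"
    s=env.get_state(); q=np.array(s["tcp_rot"]); R=Ro.from_quat(np.r_[q[1:],q[0]])
    a=np.radians(yaw); ty=np.array([np.cos(a),np.sin(a),0]); tz=np.array([0,0,-1.])
    T=Ro.from_matrix(np.c_[np.cross(ty,tz),ty,tz])
    print("go",(x,y,z),"travel",np.round(R.inv().apply(np.array([x,y,z])-s["tcp_pos"])/1000,4),"twist",np.round((R.inv()*T).as_rotvec()/np.pi,4))
E
cat > m.py <<'E'
from h import *
hol=dict(red=(601,-192),yellow=(641,17),green=(350,295),blue=(448,-2)); cup=dict(red=(443,152),yellow=(388,-275),green=(440,-147),blue=(520,373))
hue=dict(yellow=(22,34),green=(50,75),blue=(105,125))
k=np.ones((7,7),np.uint8)
for c in("top","scene"):
    f=env.grab_frame(c); im=f["frame"]; hsv=cv2.cvtColor(im,cv2.COLOR_RGB2HSV)
    g=((hsv[...,1]<70)&(hsv[...,2]>75)).astype(np.uint8)*255; g=cv2.morphologyEx(g,cv2.MORPH_CLOSE,k)
    for n,h in H.items():
        print(c,"nut",n,np.round(fit(f,g,[(h-24,17),(h,17)],*hol[n]),2))
        h_=hsv[...,0]; m=((h_<6)|(h_>174)) if n=="red" else (h_>=hue[n][0])&(h_<=hue[n][1])
        m=(m&(hsv[...,1]>150)&(hsv[...,2]>60)).astype(np.uint8)*255
        m=cv2.morphologyEx(m,cv2.MORPH_CLOSE,np.ones((31,31),np.uint8))
        print(c,"cup",n,np.round(fit(f,m,[(0,38),(12,38)],*cup[n]),2))
E
python3 m.py; python3 -c "
from h import *
go(360,290,190)"
```

```text
top nut red [   0.74  613.   -198.  ]
top cup red [  0.96 441.   152.  ]
top nut yellow [  0.76 653.    15.  ]
top cup yellow [   0.96  390.   -272.  ]
top nut green [  0.79 354.   305.  ]
top cup green [   0.88  437.   -147.  ]
top nut blue [  0.7 454.   -5. ]
top cup blue [  0.89 516.   369.  ]
scene nut red [   0.88  611.   -196.  ]
scene cup red [  0.94 441.   153.  ]
scene nut yellow [  0.86 651.    16.  ]
scene cup yellow [   0.93  389.   -271.  ]
scene nut green [  0.89 353.   305.  ]
scene cup green [   0.88  436.   -149.  ]
scene nut blue [  0.84 454.    -4.  ]
scene cup blue [  0.9 514.  371. ]
go (360, 290, 190) travel [-0.2236 -0.2704  0.0413] twist [-0.     -0.     -0.1234]
```

Both cameras agree within 2 mm. I'll start with green: go above it and take a close wrist look.

Emit:
{"op": "jog_arm", "data": {
  "travel": [
    [-0.212,-0.259,0.041],
    [-0.212,-0.259,0.041],
    [-0.212,-0.259,0.041],
    [-0.212,-0.259,0.041],
    [-0.212,-0.259,0.041],
    [-0.212,-0.259,0.041],
    [-0.212,-0.259,0.041],
    [-0.212,-0.259,0.041],
    [-0.212,-0.259,0.041],
    [-0.212,-0.259,0.041]
  ],
  "twist": [
    [0,0,-0.1234],
    [0,0,-0.1234],
    [0,0,-0.1234],
    [0,0,-0.1234],
    [0,0,-0.1234],
    [0,0,-0.1234],
    [0,0,-0.1234],
    [0,0,-0.1234],
    [0,0,-0.1234],
    [0,0,-0.1234]
  ],
  "fingers": 1
}}

```text
clock: 2.2
tcp_pos: [353.4, 305.9, 190.6]
tcp_rot: [0.0, -0.0, 1.0, 0.0]
ft_force: [-1.0, 0.7, -0.6]
opening: 1.0
finger_force: 0.0
```

```bash
python3 - <<'E'
from h import *
s=env.get_state(); f=env.grab_frame("wrist"); cv2.imwrite("pics/w0.png",f["frame"][:,:,::-1])
print(s["tcp_pos"],s["ft_force"],np.round(np.array(f["hand_eye"]),2).tolist())
q=s["tcp_rot"]; R=Ro.from_quat(np.r_[q[1:],q[0]]).as_matrix(); E=np.array(f["hand_eye"])
for d in env.spot_in("wrist","holder_green"): print(d["p"], R@(E@np.r_[d["centre"],1])[:3]+s["tcp_pos"])
Rc=(R@E[:3,:3]).T; tc=-Rc@(R@E[:3,3]+s["tcp_pos"])
print("expect nut at",proj(f,np.array([[353.5,305,90],[353.5,305,66.]]),Rc,tc))
go(353.5,305,59)
E
```

```text
[353.41853266 305.90979787 190.57075647] [-0.97850872  0.70047516 -0.61178083] [[0.0, -0.96, -0.27, 66.95], [1.0, 0.0, 0.0, -0.65], [0.0, -0.27, 0.96, -142.18], [0.0, 0.0, 0.0, 1.0]]
0.64 [352.98015361 304.97586264  93.30797471]
expect nut at [[321.28786604 236.79945489]
 [321.31641265 227.64913245]]
go (353.5, 305, 59) travel [-0.0003 -0.001   0.1314] twist [0.0001 0.     0.0005]
```

View pics/w0.png

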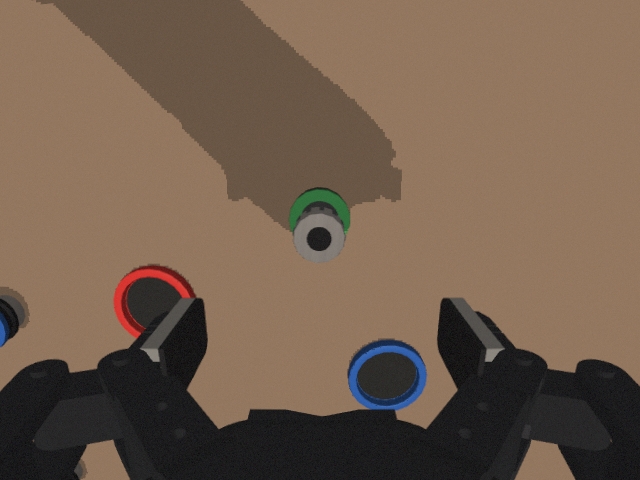

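The wrist view shows the green nut top at (319,238), against an expected (321,237). The map is good to about 1 mm, so I'll go down and grip.

Emit:
{"op": "jog_arm", "data": {
  "travel": [
    [0,-0.001,0.04],
    [0,-0.001,0.08],
    [0,-0.001,0.11],
    [0,-0.001,0.131],
    [0,-0.001,0.131],
    [0,-0.001,0.131]
  ],
  "twist": [
    [0,0,0],
    [0,0,0],
    [0,0,0],
    [0,0,0],
    [0,0,0],
    [0,0,0]
  ]
}}

```text
clock: 2.9
tcp_pos: [353.4, 304.4, 59.6]
tcp_rot: [-0.0, -0.0, 1.0, -0.0]
ft_force: [-0.2, 0.0, 0.1]
opening: 1.002
finger_force: 0.0
```

Emit:
{"op": "jog_arm", "data": {
  "travel": [
    [0,0,0],
    [0,0,0],
    [0,0,0],
    [0,0,0],
    [0,0,0],
    [0,0,0],
    [0,0,0],
    [0,0,0]
  ],
  "twist": [
    [0,0,0],
    [0,0,0],
    [0,0,0],
    [0,0,0],
    [0,0,0],
    [0,0,0],
    [0,0,0],
    [0,0,0]
  ],
  "fingers": 0,
  "grip_force": 50
}}

```text
clock: 3.7
tcp_pos: [353.9, 304.2, 60.1]
tcp_rot: [0.0, 0.0, 1.0, 0.0]
ft_force: [-1.7, -2.1, 12.4]
opening: 0.384
finger_force: 48.5
```

Emit:
{"op": "jog_arm", "data": {
  "travel": [
    [0,0,-0.02],
    [0,0,-0.06],
    [0,0,-0.1],
    [0,0,-0.13],
    [-0.126,-0.245,-0.13],
    [-0.126,-0.245,-0.13],
    [-0.126,-0.245,-0.13],
    [-0.126,-0.245,-0.13],
    [-0.126,-0.245,-0.13],
    [-0.126,-0.245,-0.13]
  ],
  "twist": [
    [0,0,0],
    [0,0,0],
    [0,0,0],
    [0,0,0],
    [0,0,0],
    [0,0,0],
    [0,0,0],
    [0,0,0],
    [0,0,0],
    [0,0,0]
  ]
}}

```text
clock: 4.7
tcp_pos: [480.4, 54.8, 189.6]
tcp_rot: [0.0, 0.002, 1.0, -0.0]
ft_force: [0.3, 1.6, -3.9]
opening: 0.383
finger_force: 51.1
```

```bash
python3 -c "
from h import *
go(436.5,-148,190); print(env.get_state()['qpos'])"
```

```text
go (436.5, -148, 190) travel [ 0.0431 -0.203  -0.0003] twist [-0.0002  0.0002 -0.0012]
[-0.56751461  0.16019535  0.35633957  2.08594571 -0.06985417  0.90614472
  1.39463936]
```

Emit:
{"op": "jog_arm", "data": {
  "travel": [
    [0.043,-0.203,0],
    [0.043,-0.203,0],
    [0.043,-0.203,0],
    [0.043,-0.203,0],
    [0.043,-0.203,0],
    [0.043,-0.203,0.04],
    [0.043,-0.203,0.08],
    [0.043,-0.203,0.1],
    [0.043,-0.203,0.11],
    [0.043,-0.203,0.11]
  ],
  "twist": [
    [0,0,0],
    [0,0,0],
    [0,0,0],
    [0,0,0],
    [0,0,0],
    [0,0,0],
    [0,0,0],
    [0,0,0],
    [0,0,0],
    [0,0,0]
  ]
}}

```text
clock: 5.7
tcp_pos: [435.9, -144.0, 78.6]
tcp_rot: [-0.001, 0.0, 1.0, 0.0]
ft_force: [-0.2, -0.0, -2.7]
opening: 0.382
finger_force: 51.4
```

```bash
python3 - <<'E'
from h import *
go(436.5,-148,63.5)
f=env.grab_frame("scene"); cv2.imwrite("pics/s1.png",f["frame"][120:360,80:400,::-1].repeat(2,0).repeat(2,1))
E
```

```text
go (436.5, -148, 63.5) travel [-0.0006 -0.004   0.0151] twist [ 0.     -0.0006 -0.0001]
```

View pics/s1.png

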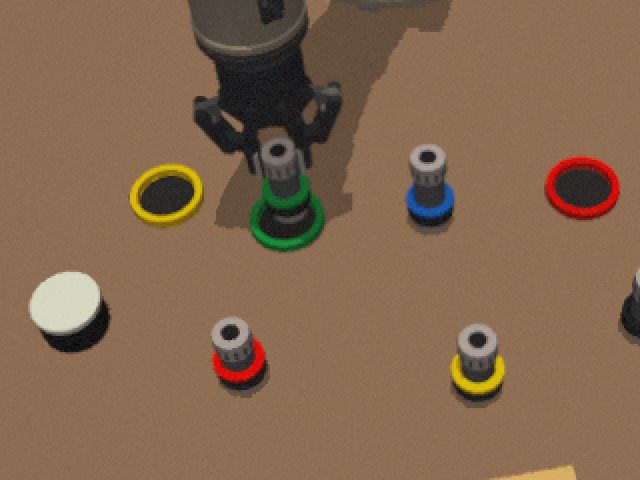

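The green holder hangs upright over the green cup, at (288,205) in the crop. Lowering it gently.

Emit:
{"op": "jog_arm", "data": {
  "travel": [
    [0,-0.003,0.005],
    [0,-0.003,0.009],
    [0,-0.003,0.012],
    [0,-0.003,0.014],
    [0,-0.003,0.015],
    [0,-0.003,0.0155],
    [0,-0.003,0.0155]
  ],
  "twist": [
    [0,0,0],
    [0,0,0],
    [0,0,0],
    [0,0,0],
    [0,0,0],
    [0,0,0],
    [0,0,0]
  ]
}}

```text
clock: 6.45
tcp_pos: [436.5, -147.1, 63.8]
tcp_rot: [-0.0, 0.0, 1.0, -0.0]
ft_force: [0.0, -1.0, -3.7]
opening: 0.383
finger_force: 51.5
```

Emit:
{"op": "jog_arm", "data": {
  "travel": [
    [0,0,0.0004],
    [0,0,0.0008],
    [0,0,0.0012],
    [0,0,0.0012]
  ],
  "twist": [
    [0,0,0],
    [0,0,0],
    [0,0,0],
    [0,0,0]
  ]
}}

```text
clock: 6.85
tcp_pos: [436.9, -147.2, 63.2]
tcp_rot: [0.0, 0.0, 1.0, 0.0]
ft_force: [-2.7, 0.7, 11.7]
opening: 0.38
finger_force: 53.2
```

Emit:
{"op": "jog_arm", "data": {
  "travel": [
    [0,0,0],
    [0,0,0],
    [0,0,0],
    [0,0,0],
    [0,0,0],
    [0,0,0],
    [0,0,-0.02],
    [0,0,-0.06],
    [0,0,-0.1],
    [0,0,-0.13]
  ],
  "twist": [
    [0,0,0],
    [0,0,0],
    [0,0,0],
    [0,0,0],
    [0,0,0],
    [0,0,0],
    [0,0,0],
    [0,0,0],
    [0,0,0],
    [0,0,0]
  ],
  "fingers": 1
}}

```text
clock: 7.85
tcp_pos: [436.6, -147.4, 194.7]
tcp_rot: [0.001, 0.0, 1.0, -0.0]
ft_force: [0.0, -0.2, -1.2]
opening: 0.993
finger_force: 0.0
```

```bash
python3 - <<'E'
from h import *
go(612,-197,180)
E
```

```text
go (612, -197, 180) travel [-0.1755 -0.0495  0.0149] twist [-0.0001  0.0003 -0.0002]
```

Emit:
{"op": "jog_arm", "data": {
  "travel": [
    [-0.175,-0.049,0.015],
    [-0.175,-0.049,0.015],
    [-0.175,-0.049,0.015],
    [-0.175,-0.049,0.015],
    [-0.175,-0.049,0.015],
    [-0.175,-0.049,0.015],
    [-0.175,-0.049,0.015],
    [-0.175,-0.049,0.04],
    [-0.175,-0.049,0.06],
    [-0.175,-0.049,0.06]
  ],
  "twist": [
    [0,0,0],
    [0,0,0],
    [0,0,0],
    [0,0,0],
    [0,0,0],
    [0,0,0],
    [0,0,0],
    [0,0,0],
    [0,0,0],
    [0,0,0]
  ]
}}

```text
clock: 8.85
tcp_pos: [609.5, -195.3, 130.9]
tcp_rot: [-0.002, 0.0, 1.0, 0.001]
ft_force: [-0.6, -0.4, -0.1]
opening: 0.998
finger_force: 0.0
```

```bash
python3 - <<'E'
from h import *
s=env.get_state(); f=env.grab_frame("wrist"); cv2.imwrite("pics/w2.png",f["frame"][:,:,::-1])
q=s["tcp_rot"]; R=Ro.from_quat(np.r_[q[1:],q[0]]).as_matrix(); E=np.array(f["hand_eye"])
for d in env.spot_in("wrist","holder_red")[:2]: print(d["p"], R@(E@np.r_[d["centre"],1])[:3]+s["tcp_pos"])
Rc=(R@E[:3,:3]).T; tc=-Rc@(R@E[:3,3]+s["tcp_pos"])
print("expect nut at",proj(f,np.array([[612,-197,78.],[622,-197,78.]]),Rc,tc))
go(612,-197,47)
E
```

```text
0.97 [ 603.58591296 -197.94746439   78.9332981 ]
expect nut at [[319.67032562 265.67733904]
 [319.68430804 283.41710687]]
go (612, -197, 47) travel [-0.0009 -0.0009  0.0864] twist [ 0.0001  0.     -0.0001]
```

View pics/w2.png

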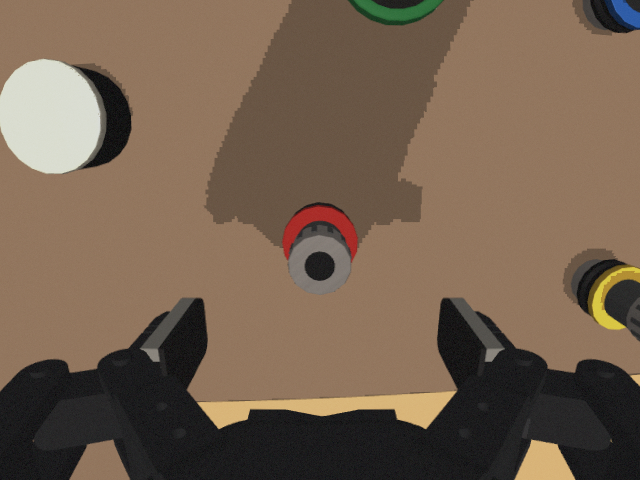

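The red nut top is at (320,265), exactly where predicted. Gripping.

Emit:
{"op": "jog_arm", "data": {
  "travel": [
    [-0.001,-0.001,0.04],
    [-0.001,-0.001,0.07],
    [-0.001,-0.001,0.086],
    [-0.001,-0.001,0.086],
    [-0.001,-0.001,0.086]
  ],
  "twist": [
    [0,0,0],
    [0,0,0],
    [0,0,0],
    [0,0,0],
    [0,0,0]
  ]
}}

```text
clock: 9.45
tcp_pos: [613.1, -197.6, 48.1]
tcp_rot: [0.001, 0.0, 1.0, -0.0]
ft_force: [0.0, 0.0, -0.3]
opening: 0.999
finger_force: 0.0
```

Emit:
{"op": "jog_arm", "data": {
  "travel": [
    [0,0,0],
    [0,0,0],
    [0,0,0],
    [0,0,0],
    [0,0,0],
    [0,0,0],
    [0,0,0],
    [0,0,0]
  ],
  "twist": [
    [0,0,0],
    [0,0,0],
    [0,0,0],
    [0,0,0],
    [0,0,0],
    [0,0,0],
    [0,0,0],
    [0,0,0]
  ],
  "fingers": 0
}}

```text
clock: 10.25
tcp_pos: [612.9, -197.1, 47.4]
tcp_rot: [0.0, 0.0, 1.0, 0.0]
ft_force: [-0.1, 2.0, 8.1]
opening: 0.389
finger_force: 48.9
```

Emit:
{"op": "jog_arm", "data": {
  "travel": [
    [0,0,-0.02],
    [0,0,-0.06],
    [0,0,-0.1],
    [0,0,-0.14],
    [0.172,0.349,-0.14],
    [0.172,0.349,-0.14],
    [0.172,0.349,-0.14],
    [0.172,0.349,-0.14],
    [0.172,0.349,-0.14],
    [0.172,0.349,-0.14]
  ],
  "twist": [
    [0,0,0],
    [0,0,0],
    [0,0,0],
    [0,0,0],
    [0,0,0],
    [0,0,0],
    [0,0,0],
    [0,0,0],
    [0,0,0],
    [0,0,0]
  ]
}}

```text
clock: 11.25
tcp_pos: [478.3, 73.4, 186.6]
tcp_rot: [-0.0, 0.0, 1.0, 0.0]
ft_force: [2.6, 0.8, -5.1]
opening: 0.38
finger_force: 51.1
```

```bash
python3 - <<'E'
from h import *
go(441,152.5,187)
E
```

```text
go (441, 152.5, 187) travel [ 0.0374  0.0791 -0.0004] twist [ 0.     -0.0001 -0.0001]
```

Emit:
{"op": "jog_arm", "data": {
  "travel": [
    [0.037,0.079,0],
    [0.037,0.079,0],
    [0.037,0.079,0],
    [0.037,0.079,0.03],
    [0.037,0.079,0.07],
    [0.037,0.079,0.1],
    [0.037,0.079,0.115],
    [0.037,0.079,0.12],
    [0.037,0.079,0.12]
  ],
  "twist": [
    [0,0,0],
    [0,0,0],
    [0,0,0],
    [0,0,0],
    [0,0,0],
    [0,0,0],
    [0,0,0],
    [0,0,0],
    [0,0,0]
  ]
}}

```text
clock: 12.15
tcp_pos: [442.7, 150.5, 66.4]
tcp_rot: [-0.0, 0.0, 1.0, -0.0]
ft_force: [-0.4, 0.1, -5.4]
opening: 0.382
finger_force: 51.3
```

```bash
python3 - <<'E'
from h import *
f=env.grab_frame("scene"); cv2.imwrite("pics/s2.png",f["frame"][120:360,180:500,::-1].repeat(2,0).repeat(2,1))
go(441,152.5,50.6)
E
```

```text
go (441, 152.5, 50.6) travel [0.0022 0.0017 0.0164] twist [-0.      0.     -0.0002]
```

View pics/s2.png

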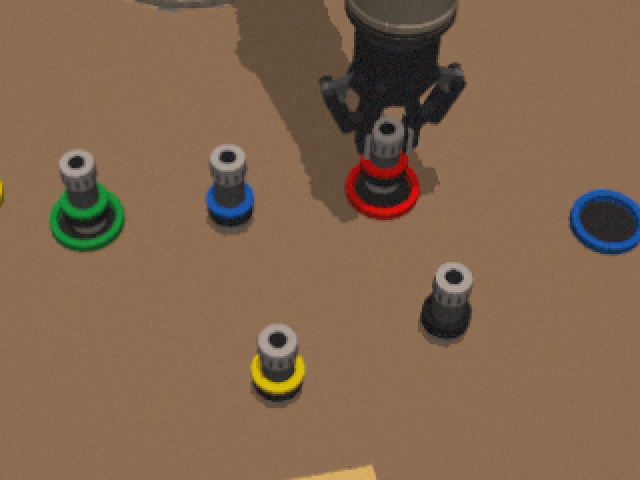

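Green stands in its cup at (86,215), and red hangs over its cup at (383,180). Lowering red.

Emit:
{"op": "jog_arm", "data": {
  "travel": [
    [0.002,0.002,0.006],
    [0.002,0.002,0.01],
    [0.002,0.002,0.013],
    [0.002,0.002,0.015],
    [0.002,0.002,0.0155],
    [0.002,0.002,0.016],
    [0.002,0.002,0.0165],
    [0.002,0.002,0.0165]
  ],
  "twist": [
    [0,0,0],
    [0,0,0],
    [0,0,0],
    [0,0,0],
    [0,0,0],
    [0,0,0],
    [0,0,0],
    [0,0,0]
  ]
}}

```text
clock: 13.0
tcp_pos: [441.1, 153.0, 50.4]
tcp_rot: [0.0, 0.0, 1.0, 0.0]
ft_force: [-0.8, 0.4, 2.1]
opening: 0.379
finger_force: 52.3
```

Emit:
{"op": "jog_arm", "data": {
  "travel": [
    [0,0,0],
    [0,0,0],
    [0,0,0],
    [0,0,0],
    [0,0,0],
    [0,0,0],
    [0,0,-0.02],
    [0,0,-0.06],
    [0,0,-0.1],
    [0,0,-0.14]
  ],
  "twist": [
    [0,0,0],
    [0,0,0],
    [0,0,0],
    [0,0,0],
    [0,0,0],
    [0,0,0],
    [0,0,0],
    [0,0,0],
    [0,0,0],
    [0,0,0]
  ],
  "fingers": 1
}}

```text
clock: 14.0
tcp_pos: [440.6, 152.6, 191.6]
tcp_rot: [-0.0, 0.0, 1.0, -0.0]
ft_force: [0.9, 0.5, -0.8]
opening: 0.998
finger_force: 0.0
```

```bash
python3 - <<'E'
from h import *
go(454,-4.5,180)
E
```

```text
go (454, -4.5, 180) travel [-0.0135 -0.1571  0.0117] twist [-0.0002 -0.0001 -0.0002]
```

Emit:
{"op": "jog_arm", "data": {
  "travel": [
    [-0.0135,-0.157,0.012],
    [-0.0135,-0.157,0.012],
    [-0.0135,-0.157,0.012],
    [-0.0135,-0.157,0.012],
    [-0.0135,-0.157,0.012],
    [-0.0135,-0.157,0.04],
    [-0.0135,-0.157,0.04]
  ],
  "twist": [
    [0,0,0],
    [0,0,0],
    [0,0,0],
    [0,0,0],
    [0,0,0],
    [0,0,0],
    [0,0,0]
  ]
}}

```text
clock: 14.7
tcp_pos: [453.0, -2.9, 148.2]
tcp_rot: [-0.002, -0.001, 1.0, -0.0]
ft_force: [0.1, -0.0, 0.0]
opening: 1.003
finger_force: 0.0
```

```bash
cat > w.py <<'E'
from h import *
import sys
n,x,y=sys.argv[1],float(sys.argv[2]),float(sys.argv[3]); h=H[n]
s=env.get_state(); f=env.grab_frame("wrist"); im=f["frame"]
q=s["tcp_rot"]; R=Ro.from_quat(np.r_[q[1:],q[0]]).as_matrix(); E=np.array(f["hand_eye"])
Rc=(R@E[:3,:3]).T; tc=-Rc@(R@E[:3,3]+s["tcp_pos"])
hsv=cv2.cvtColor(im,cv2.COLOR_RGB2HSV)
g=((hsv[...,1]<60)&(hsv[...,2]>85)).astype(np.uint8)*255; g=cv2.morphologyEx(g,cv2.MORPH_CLOSE,np.ones((25,25),np.uint8))
print(fit(f,g,[(h,17)],x,y,Rc,tc,S=1))
cv2.imwrite(f"pics/w_{n}.png",im[:,:,::-1]); go(x,y,h-12-18.7)
E
python3 w.py blue 454 -4.5
```

```text
(np.float64(0.8276964047936085), np.float64(453.0), np.float64(-5.5))
go (454.0, -4.5, 65.3) travel [-0.0007 -0.0013  0.0841] twist [-0.0003 -0.0009  0.0004]
```

The wrist fit agrees within 1 mm, so I'll grip blue.

Emit:
{"op": "jog_arm", "data": {
  "travel": [
    [0,-0.001,0.04],
    [0,-0.001,0.07],
    [0,-0.001,0.084],
    [0,-0.001,0.084],
    [0,-0.001,0.084]
  ],
  "twist": [
    [0,0,0],
    [0,0,0],
    [0,0,0],
    [0,0,0],
    [0,0,0]
  ]
}}

```text
clock: 15.25
tcp_pos: [454.9, -4.5, 67.0]
tcp_rot: [0.0, -0.0, 1.0, 0.0]
ft_force: [0.0, 0.0, 0.4]
opening: 1.003
finger_force: 0.0
```

Emit:
{"op": "jog_arm", "data": {
  "travel": [
    [0,0,0],
    [0,0,0],
    [0,0,0],
    [0,0,0],
    [0,0,0],
    [0,0,0],
    [0,0,0],
    [0,0,0]
  ],
  "twist": [
    [0,0,0],
    [0,0,0],
    [0,0,0],
    [0,0,0],
    [0,0,0],
    [0,0,0],
    [0,0,0],
    [0,0,0]
  ],
  "fingers": 0
}}

```text
clock: 16.05
tcp_pos: [454.9, -4.8, 66.8]
tcp_rot: [0.0, 0.0, 1.0, 0.0]
ft_force: [-2.2, 1.7, 13.7]
opening: 0.383
finger_force: 48.4
```

Emit:
{"op": "jog_arm", "data": {
  "travel": [
    [0,0,-0.02],
    [0,0,-0.06],
    [0,0,-0.1],
    [0,0,-0.14],
    [-0.06,0.375,-0.14],
    [-0.06,0.375,-0.14],
    [-0.06,0.375,-0.14],
    [-0.06,0.375,-0.14],
    [-0.06,0.375,-0.14],
    [-0.06,0.375,-0.14]
  ],
  "twist": [
    [0,0,0],
    [0,0,0],
    [0,0,0],
    [0,0,0],
    [0,0,0],
    [0,0,0],
    [0,0,0],
    [0,0,0],
    [0,0,0],
    [0,0,0]
  ]
}}

```text
clock: 17.05
tcp_pos: [501.4, 293.0, 205.8]
tcp_rot: [-0.0, 0.0, 1.0, -0.0]
ft_force: [2.4, -0.4, -4.9]
opening: 0.381
finger_force: 51.5
```

```bash
python3 - <<'E'
from h import *
go(515,370,205)
E
```

```text
go (515, 370, 205) travel [-0.0136  0.077   0.0008] twist [-0.0001 -0.0002 -0.0001]
```

Emit:
{"op": "jog_arm", "data": {
  "travel": [
    [-0.0135,0.077,0],
    [-0.0135,0.077,0],
    [-0.0135,0.077,0],
    [-0.0135,0.077,0.03],
    [-0.0135,0.077,0.07],
    [-0.0135,0.077,0.1],
    [-0.0135,0.077,0.115],
    [-0.0135,0.077,0.12],
    [-0.0135,0.077,0.12]
  ],
  "twist": [
    [0,0,0],
    [0,0,0],
    [0,0,0],
    [0,0,0],
    [0,0,0],
    [0,0,0],
    [0,0,0],
    [0,0,0],
    [0,0,0]
  ]
}}

```text
clock: 17.95
tcp_pos: [515.6, 368.0, 86.4]
tcp_rot: [0.0, 0.0, 1.0, -0.0]
ft_force: [-0.3, -0.4, -3.1]
opening: 0.379
finger_force: 51.5
```

```bash
python3 - <<'E'
from h import *
f=env.grab_frame("scene"); cv2.imwrite("pics/s3.png",f["frame"][120:360,320:640,::-1].repeat(2,0).repeat(2,1))
go(515,370,69.8)
E
```

```text
go (515, 370, 69.8) travel [0.001  0.0016 0.0174] twist [ 0.0002  0.0003 -0.0002]
```

View pics/s3.png

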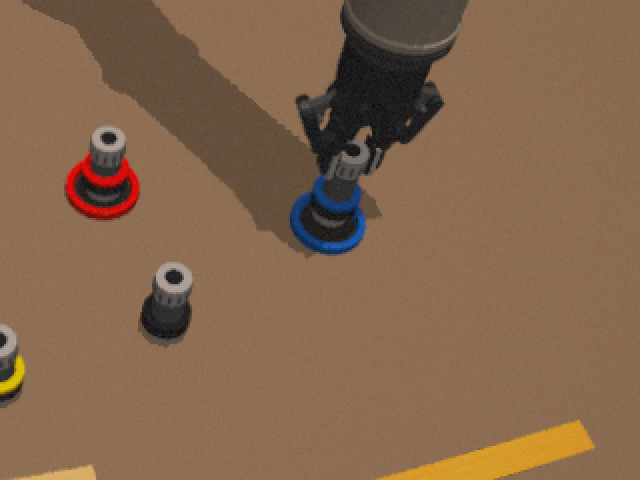

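Red stands in its cup at (102,185), and blue is above its cup at (330,210). Lowering blue.

Emit:
{"op": "jog_arm", "data": {
  "travel": [
    [0.001,0.0015,0.006],
    [0.001,0.0015,0.01],
    [0.001,0.0015,0.013],
    [0.001,0.0015,0.015],
    [0.001,0.0015,0.016],
    [0.001,0.0015,0.0165],
    [0.001,0.0015,0.017],
    [0.001,0.0015,0.017]
  ],
  "twist": [
    [0,0,0],
    [0,0,0],
    [0,0,0],
    [0,0,0],
    [0,0,0],
    [0,0,0],
    [0,0,0],
    [0,0,0]
  ]
}}

```text
clock: 18.8
tcp_pos: [514.7, 369.8, 70.0]
tcp_rot: [0.0, 0.0, 1.0, 0.0]
ft_force: [-3.8, -1.9, 7.5]
opening: 0.383
finger_force: 53.0
```

In contact. Release.

Emit:
{"op": "jog_arm", "data": {
  "travel": [
    [0,0,0],
    [0,0,0],
    [0,0,0],
    [0,0,0],
    [0,0,0],
    [0,0,0],
    [0,0,-0.02],
    [0,0,-0.06],
    [0,0,-0.1],
    [0,0,-0.13]
  ],
  "twist": [
    [0,0,0],
    [0,0,0],
    [0,0,0],
    [0,0,0],
    [0,0,0],
    [0,0,0],
    [0,0,0],
    [0,0,0],
    [0,0,0],
    [0,0,0]
  ],
  "fingers": 1
}}

```text
clock: 19.8
tcp_pos: [514.8, 369.8, 201.6]
tcp_rot: [0.001, 0.0, 1.0, 0.0]
ft_force: [-0.0, 1.4, 0.9]
opening: 1.001
finger_force: 0.0
```

```bash
python3 - <<'E'
from h import *
go(652,15.5,190)
E
```

```text
go (652, 15.5, 190) travel [-0.1374 -0.3542  0.0114] twist [ 0.0003  0.0004 -0.0002]
```

Emit:
{"op": "jog_arm", "data": {
  "travel": [
    [-0.137,-0.354,0.01],
    [-0.137,-0.354,0.01],
    [-0.137,-0.354,0.01],
    [-0.137,-0.354,0.01],
    [-0.137,-0.354,0.01],
    [-0.137,-0.354,0.01],
    [-0.137,-0.354,0.01],
    [-0.137,-0.354,0.01],
    [-0.137,-0.354,0.04],
    [-0.137,-0.354,0.06]
  ],
  "twist": [
    [0,0,0],
    [0,0,0],
    [0,0,0],
    [0,0,0],
    [0,0,0],
    [0,0,0],
    [0,0,0],
    [0,0,0],
    [0,0,0],
    [0,0,0]
  ]
}}

```text
clock: 20.8
tcp_pos: [651.2, 14.1, 138.0]
tcp_rot: [-0.0, 0.001, 1.0, -0.0]
ft_force: [-0.2, 1.5, -0.1]
opening: 0.999
finger_force: 0.0
```

```bash
python3 w.py yellow 652 15.5
```

```text
(np.float64(0.917877447883765), np.float64(653.0), np.float64(14.5))
go (652.0, 15.5, 53.3) travel [-0.0028  0.0006  0.0815] twist [-0.0002 -0.0014 -0.0004]
```

Emit:
{"op": "jog_arm", "data": {
  "travel": [
    [-0.002,0,0.04],
    [-0.002,0,0.07],
    [-0.002,0,0.0815],
    [-0.002,0,0.0815],
    [-0.002,0,0.0815]
  ],
  "twist": [
    [0,0,0],
    [0,0,0],
    [0,0,0],
    [0,0,0],
    [0,0,0]
  ]
}}

```text
clock: 21.35
tcp_pos: [654.0, 15.6, 59.0]
tcp_rot: [0.001, 0.0, 1.0, 0.0]
ft_force: [0.7, 0.5, -0.1]
opening: 0.999
finger_force: 0.0
```

Emit:
{"op": "jog_arm", "data": {
  "travel": [
    [0,0,0],
    [0,0,0],
    [0,0,0],
    [0,0,0],
    [0,0,0],
    [0,0,0],
    [0,0,0],
    [0,0,0]
  ],
  "twist": [
    [0,0,0],
    [0,0,0],
    [0,0,0],
    [0,0,0],
    [0,0,0],
    [0,0,0],
    [0,0,0],
    [0,0,0]
  ],
  "fingers": 0
}}

```text
clock: 22.15
tcp_pos: [653.7, 15.6, 58.4]
tcp_rot: [0.001, 0.0, 1.0, 0.0]
ft_force: [-0.8, -0.0, 7.5]
opening: 0.386
finger_force: 49.0
```

Emit:
{"op": "jog_arm", "data": {
  "travel": [
    [0,0,-0.02],
    [0,0,-0.06],
    [0,0,-0.1],
    [0,0,-0.14],
    [0.264,-0.287,-0.14],
    [0.264,-0.287,-0.14],
    [0.264,-0.287,-0.14],
    [0.264,-0.287,-0.14],
    [0.264,-0.287,-0.14],
    [0.264,-0.287,-0.14]
  ],
  "twist": [
    [0,0,0],
    [0,0,0],
    [0,0,0],
    [0,0,0],
    [0,0,0],
    [0,0,0],
    [0,0,0],
    [0,0,0],
    [0,0,0],
    [0,0,0]
  ]
}}

```text
clock: 23.15
tcp_pos: [448.2, -206.1, 197.5]
tcp_rot: [-0.0, 0.0, 1.0, 0.0]
ft_force: [0.1, -1.4, -4.5]
opening: 0.379
finger_force: 51.1
```

```bash
python3 - <<'E'
from h import *
go(389.5,-271.5,198); print(env.get_state()["qpos"])
E
```

```text
go (389.5, -271.5, 198) travel [ 0.0587 -0.0654 -0.0005] twist [ 0.0001 -0.0001 -0.    ]
[-0.23273853  0.18144107  0.60373821  2.06801641 -0.12878795  0.92801842
  2.01152859]
```

Emit:
{"op": "jog_arm", "data": {
  "travel": [
    [0.0585,-0.065,0],
    [0.0585,-0.065,0],
    [0.0585,-0.065,0],
    [0.0585,-0.065,0.03],
    [0.0585,-0.065,0.07],
    [0.0585,-0.065,0.1],
    [0.0585,-0.065,0.115],
    [0.0585,-0.065,0.12],
    [0.0585,-0.065,0.12]
  ],
  "twist": [
    [0,0,0],
    [0,0,0],
    [0,0,0],
    [0,0,0],
    [0,0,0],
    [0,0,0],
    [0,0,0],
    [0,0,0],
    [0,0,0]
  ]
}}

```text
clock: 24.05
tcp_pos: [391.4, -270.0, 77.4]
tcp_rot: [-0.001, 0.0, 1.0, 0.0]
ft_force: [-0.1, -0.7, -4.3]
opening: 0.379
finger_force: 51.2
```

```bash
python3 - <<'E'
from h import *
f=env.grab_frame("scene"); cv2.imwrite("pics/s4.png",f["frame"][120:360,40:360,::-1].repeat(2,0).repeat(2,1))
go(389.5,-271.5,61.4)
E
```

```text
go (389.5, -271.5, 61.4) travel [ 0.0023 -0.0013  0.0166] twist [-0.      0.     -0.0001]
```

View pics/s4.png

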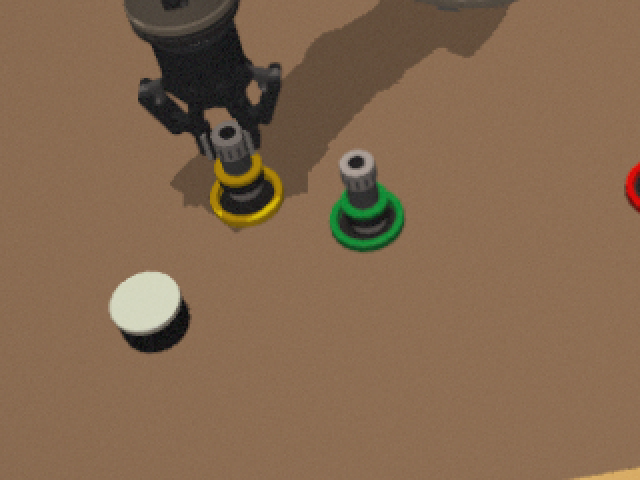

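Yellow hangs over its cup at (245,185). Lowering.

Emit:
{"op": "jog_arm", "data": {
  "travel": [
    [0.002,-0.001,0.006],
    [0.002,-0.001,0.01],
    [0.002,-0.001,0.013],
    [0.002,-0.001,0.015],
    [0.002,-0.001,0.0158],
    [0.002,-0.001,0.0163],
    [0.002,-0.001,0.0166],
    [0.002,-0.001,0.0166]
  ],
  "twist": [
    [0,0,0],
    [0,0,0],
    [0,0,0],
    [0,0,0],
    [0,0,0],
    [0,0,0],
    [0,0,0],
    [0,0,0]
  ]
}}

```text
clock: 24.9
tcp_pos: [389.9, -271.2, 61.4]
tcp_rot: [0.0, 0.0, 1.0, -0.0]
ft_force: [-0.6, 1.1, 4.0]
opening: 0.381
finger_force: 52.5
```

Emit:
{"op": "jog_arm", "data": {
  "travel": [
    [0,0,0],
    [0,0,0],
    [0,0,0],
    [0,0,0],
    [0,0,0],
    [0,0,0],
    [0,0,-0.02],
    [0,0,-0.06],
    [0,0,-0.1],
    [0,0,-0.15]
  ],
  "twist": [
    [0,0,0],
    [0,0,0],
    [0,0,0],
    [0,0,0],
    [0,0,0],
    [0,0,0],
    [0,0,0],
    [0,0,0],
    [0,0,0],
    [0,0,0]
  ],
  "fingers": 1
}}

```text
clock: 25.9
tcp_pos: [388.7, -270.9, 211.8]
tcp_rot: [-0.001, 0.0, 1.0, 0.0]
ft_force: [1.4, 1.3, -0.6]
opening: 1.005
finger_force: 0.0
```

Emit:
{"op": "jog_arm", "data": {
  "travel": [
    [-0.05,0,-0.05],
    [-0.05,0,-0.1],
    [-0.05,0,-0.1],
    [-0.05,0,-0.1],
    [-0.05,0,-0.1],
    [-0.05,0,-0.1]
  ],
  "twist": [
    [0,0,0],
    [0,0,0],
    [0,0,0],
    [0,0,0],
    [0,0,0],
    [0,0,0]
  ]
}}

```text
clock: 26.5
tcp_pos: [438.8, -270.9, 309.9]
tcp_rot: [-0.001, 0.0, 1.0, 0.0]
ft_force: [0.3, -0.8, -0.0]
opening: 0.995
finger_force: 0.0
```

```bash
python3 - <<'E'
from h import *
f=env.grab_frame("scene"); cv2.imwrite("pics/s5.png",f["frame"][:,:,::-1])
E
```

```text
(no output)
```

View pics/s5.png

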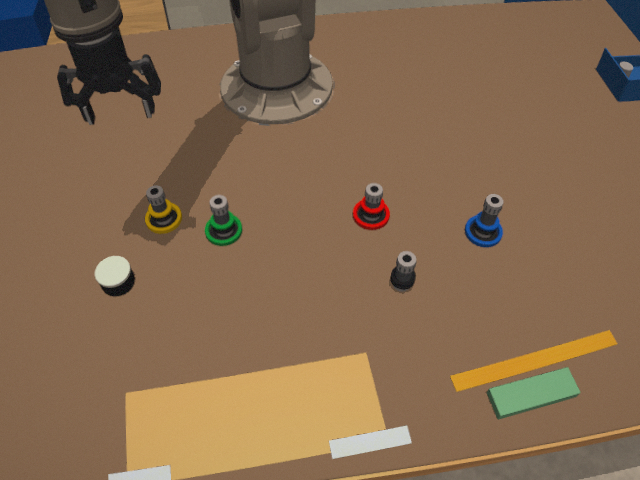

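All four holders stand upright in their cups: yellow (163,212), green (223,225), red (371,210) and blue (485,228). The plain holder at (403,275) and the tin at (115,275) haven't moved.

```bash
python3 -c "
from bench import env
print(env.hand_in())"
```

```text
the job is handed in; nothing more can be done
None
```

All four ringed holders stand upright in the cups of their own colour, the plain holder and the tin were left where they stood, and the job was handed in at about 27 s.

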